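# Torch on, then lamp off

## Task

Off to bed: first light the yellow torch by pressing the round switch on top of it right in, and only then put out the little mushroom lamp by pressing the button on the crown of its shade right in and letting it spring back, so that nobody is left in the dark. Do it gently with the fingertips and pick nothing up: torch and lamp stay where they are, the torch's square lantern switch is not pressed, and the other things on the cabinet are not disturbed. Finish with the hand clear.

Things in the scene. Friction and masses are not known exactly. Their poses are not given: they have to be found in the camera images.
- torch: Yellow plastic torch lying on its side, 180 mm long, body 43 mm thick, with a black octagonal rubber guard 54 mm across flats at each end that stops it rolling; 0.32 kg, loose. Origin: on the table under the middle of its length. x runs along the torch towards the lens, z is up. Highest fixed parts 54 mm above the table (the guards), switch plinth 53 mm.
- torch_switch (a joint): Round latching switch of the torch: how far it is pushed in, 0 (off, standing up) to 0.005 m (right in: on). Starts at 0. It takes 3 N to start and 4.8 N to push right in (there it meets a firm stop: keep well below 35 N), and it stays where it is pushed to, so it does not come back up.
- torch_switch_top (a point): Centre of the top face of the torch's round black switch, 22 mm across, facing up; 18 mm from the torch's middle towards the lens, 60 mm above the table when off and 55 mm when on. It moves with the switch.
- lantern_switch (a joint): The torch's other switch, the square one for the side lantern, which is to be left alone: 0 up, 0.004 m pressed in, spring return, 1.6 N to start.
- lantern_switch_top (a point): Centre of the top face of the square black lantern switch, 14 mm by 14 mm; 38 mm from the torch's middle towards the tail, 57 mm above the table.
- lamp: Cordless mushroom lamp: round aluminium base 104 mm across, thin stem, white domed shade 126 mm across whose underside is 136 mm and crown 195 mm above the table; 0.75 kg, loose. Origin: on the table under its centre, z up.
- lamp_button (a joint): Push button on the crown of the lamp: 0 up, 0.004 m pressed right in. Spring return: 1.5 N to start, 5 N right in, firm stop there (keep well below 35 N); it springs back when let go. Starts at 0.
- lamp_button_top (a point): Centre of the top face of the lamp's round dark steel button, 24 mm across, facing up, on the lamp's axis, 202 mm above the table when up and 198 mm when pressed. It moves with the button.
- tin: Bystander: closed white round screw-top tin, 58 mm across, 25 mm high, loose, lies close beside the torch. Origin: centre of its underside.
- coaster: Bystander: round stainless steel coaster, 95 mm across, 6 mm thick, loose. Origin: centre of its underside.
- organiser: Bystander, fixed: walnut remote organiser, 70 mm (x) by 108 mm (y), 92 mm high, three narrow slots side by side along y, open at the top. Origin: centre of its underside.
- remote_tall: Bystander: black remote 170 mm long, standing in an outer slot of the organiser, its top 178 mm above the table, loose. Origin: centre of its lower end.
- remote_short: Bystander: black remote 140 mm long, standing in the other outer slot, its top 148 mm above the table, loose. Origin: centre of its lower end.
- glasses_case: Bystander: grey spectacle case 62 mm by 158 mm, 39 mm high, loose, at the back to one side. Origin: centre of its underside.
- mug: Bystander: blue ceramic mug 80 mm across, 92 mm high, loose, at the back to the other side. Origin: centre of its underside.
- paperback: Bystander: closed paperback book 100 mm by 150 mm, 19 mm thick, loose, lying flat next to the coaster on the robot's side of it. Origin: centre of its underside.
Mind the look-alikes: they are no part of the job. Of the things that look like the lamp, take the one that is nearest to the robot's base at the start.

How it is judged (in metres and radians):
On the way, in this order (a step that is already met when the one before it is completed fails the run):
1. a fingertip pushes the torch's round switch right in (value of joint torch_switch above 0.0038 m and contact force between the fingers and torch above 0.3 N), for 0.05 s.
2. then a fingertip pushes the lamp's button right in (value of joint lamp_button above 0.003 m and contact force between the fingers and lamp above 0.3 N), for 0.05 s.
At the end, for the whole second after the job is handed in: The torch's round switch is in (at least 3.8 of its 5 mm), the lamp's button and the square lantern switch are up (within 1 mm), torch and lamp at rest, upright (within 0.1 rad) and within 20 mm of where they began, and every other thing within 12 mm of where it began (value of joint torch_switch above 0.0038 m and value of joint each of lamp_button, lantern_switch below 0.001 m and distance of each of torch, lamp from where it was at the start of the episode below 0.02 m and angle between each of torch, lamp's own z axis and vertical below 0.1 rad and linear speed of each of torch, lamp below 0.02 m/s and distance of each of tin, coaster, remote_tall, remote_short, glasses_case, mug, paperback from where it was at the start of the episode below 0.012 m); the robot touches nothing.
It fails at once if the lamp's button is pressed while the torch is not yet on (value of joint lamp_button above 0.0025 m and value of joint torch_switch below 0.0038 m).
It fails at once if the torch's square lantern switch is pressed (value of joint lantern_switch above 0.002 m).
It fails at once if the torch or the lamp is lifted, tipped or shifted (over 10 mm up, 0.2 rad, 30 mm) (height (world z) of any of torch, lamp above 0.01 m or distance of any of torch, lamp from where it was at the start of the episode above 0.03 m or angle between any of torch, lamp's own z axis and vertical above 0.2 rad).
It fails at once if the torch or the lamp is pressed hard (over 35 N) (contact force between any of the arm, the fingers and torch above 35 N or contact force between any of the arm, the fingers and lamp above 35 N).
It fails at once if another thing on the cabinet is disturbed (moved over 15 mm) (distance of any of tin, coaster, remote_tall, remote_short, glasses_case, mug, paperback from where it was at the start of the episode above 0.015 m).
It also fails if it takes over 45 s, if anything falls off the work surface, if the arm or the gripper's body presses on something with over 40 N, if the wrist force passes 120 N, or if a joint passes its speed limit or range.

## Robot

A 6-joint arm with a two-finger parallel gripper is mounted at the origin on the work surface. World frame = base frame: x ahead of the robot, y to its left, z up, the work surface at z = 0. Lengths are in m, angles in degrees, forces in N, time in s.
With the tool pointing down it reaches from about 0.325 to 0.85 m from the base axis. Payload 15.5 kg.
Tool frame: the origin (TCP) lies at the very end of the fingers, on their centre line; the grasp point (between the pads) lies arm.grip_depth behind it (arm.grip_depth is the distance from the TCP to the grasp point, in m); z points along the fingers, y is the line along which they close (so a half turn about z gives the same grasp; the last joint's range is limited). The gripper opens to 91 mm and grips with 3 to 60 N. Pads are 32 mm wide; open, the fingers measure 118 mm over their backs; the gripper's body (76 mm by 178 mm) begins 60 mm behind the grasp point.
Start: joints at [69.185, 28.281, 77.091, -0, 74.628, -5.472], TCP at [0.165, 0.603, 0.214] pointing down, gripper open.
Joint ranges: [-166.48, 166.48], [-47.26, 123.95], [12.59, 153.08], [-70.14, 250.14], [6.76, 159.57], [-176.63, 176.63]. Speed limits (degrees/s): [108.29, 108.29, 147.25, 172.46, 172.46, 172.46].

## Interface

Orientations are given as a 3x3 rotation matrix whose columns are the frame's x, y, z axes.
In Python, from rig import arm gives the robot as it stands. Calls block until the motion is done:
- arm.move_to(position, orientation): joint-space move of the TCP to a pose.
- arm.move_l(position, orientation=None, feed=0.15): straight line of the TCP; orientation=None keeps the orientation; feed is the mean speed in m/s.
- arm.move_joints(angles): joint-space move.
- arm.grip(opening): finger opening in m; the grip force is fixed at half the most; returns when the fingers have stopped.
- arm.sleep(seconds).
- arm.solve_ik(position, orientation): joint angles nearest the present ones, or None.
- arm.snapshot(name): name is "scene" or "top" or "wrist"; returns the picture (384x512x3 uint8, red, green, blue); there is no depth.
- arm.get_calibration(name): a dict with "intrinsics" (3x3 intrinsics, pixels), "cam_to_world" (4x4, takes a point from camera to world coordinates). Camera axes: x right, y down, z forward; pixel columns grow to the right and rows downward; lengths in m; the calibration is good to about 2 mm. A picture is of the moment at which its call begins: read the wrist's pose just before it. get_calibration takes no time and is no camera call; for the wrist camera it gives the pose at the moment of the call.
A pose or a line that the arm cannot do raises arm.Unreachable and nothing moves.
- arm.sign_off(): hands the job in; it is judged then, once.
Readings, each from a call of its own:
- arm.current_t(): time.
- arm.current_joint_positions(): joint angles.
- arm.current_dq(): joint speeds.
- arm.current_tau(): joint torques, N m.
- arm.current_ee_pos(): TCP position.
- arm.current_tool_rot(): TCP orientation.
- arm.current_force(): force on the tool from outside, world axes, zero at the start.
- arm.current_torque(): the same for the moment, N m.
- arm.current_width(): finger opening in m.
- arm.current_grasp_force(): force on a finger pad.
Only numpy, scipy, OpenCV 4.12 (cv2) and the standard library are available. Lean on these libraries where they do the work, as an engineer would, in place of code of your own. Each camera call takes 0.05 s, during which the arm holds its last target. There are 200 camera calls.

## Working session

There is one attempt and no reset: what is moved stays moved. The work goes in short steps, each a Python script; the robot and the scene stay as the last script left them, time stands still between calls to the robot, and variables do not carry over. Pictures are saved under pics/ and viewed, at most 10 in all, crops included, and the job is handed in when it is done.

```bash
mkdir -p pics; python3 - <<'E'
from rig import arm
import cv2
for n in("scene","top"):
    cv2.imwrite(f"pics/{n}0.png",cv2.resize(arm.snapshot(n)[:,:,::-1],(800,600),interpolation=cv2.INTER_CUBIC))
    c=arm.get_calibration(n);print(n,c["intrinsics"],c["cam_to_world"])
print(arm.grip_depth,arm.current_t())
E
```

```text
scene [[368.90102197   0.         254.82054943]
 [  0.         368.90102197 193.04033953]
 [  0.           0.           1.        ]] [[ 0.52708003  0.58454    -0.61684653  1.29242641]
 [ 0.84967047 -0.34906978  0.3952346  -0.35304358]
 [ 0.01570795 -0.73243654 -0.68065408  0.93280245]
 [ 0.          0.          0.          1.        ]]
top [[382.20962659   0.         259.16788803]
 [  0.         382.20962659 190.55124059]
 [  0.           0.           1.        ]] [[-0.03068331 -0.998465    0.04611041  0.51861592]
 [-0.99943734  0.0312731   0.01212426  0.06676084]
 [-0.01354766 -0.04571246 -0.99886277  1.19362913]
 [ 0.          0.          0.          1.        ]]
0.0188 0.1
```

View pics/scene0.png

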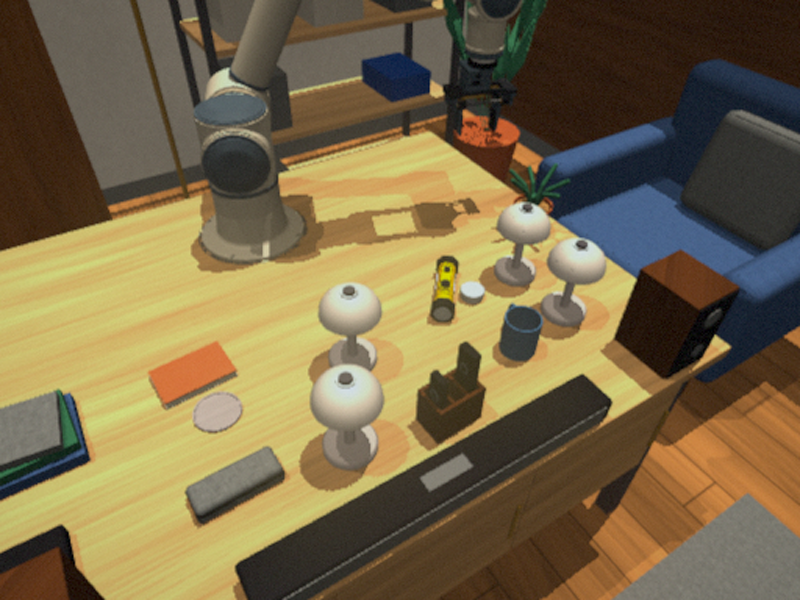

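View pics/top0.png

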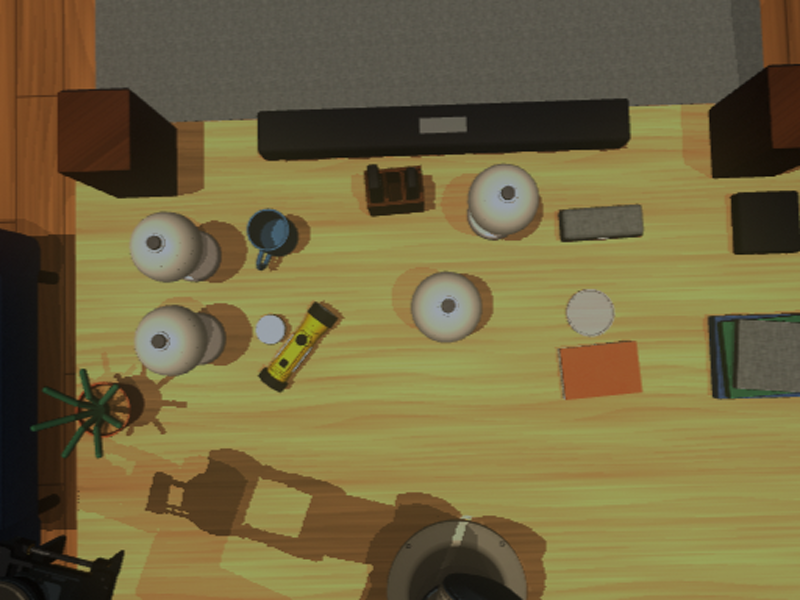

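The scene shows four look-alike mushroom lamps. In the top view their crowns are at about (447,305), (508,193), (158,340) and (153,242). The torch runs from (322,312) to (272,380), with its switches near (302,340) and (284,363). I'll zoom in for the exact positions.

```bash
cat > h.py <<'E'
from rig import arm
import numpy as np
def ray(n,u,v,z,c=None):
    "world point at height z seen at pixel u,v"
    c=c or arm.get_calibration(n); T=c["cam_to_world"]
    d=T[:3,:3]@np.linalg.solve(c["intrinsics"],[u,v,1.]); o=T[:3,3]
    return o+d*(z-o[2])/d[2]
E
python3 - <<'E'
from h import *
import cv2
a=arm.snapshot("top")[:,:,::-1]
k=dict(interpolation=cv2.INTER_CUBIC)
t=cv2.resize(a[190:255,160:220],None,fx=8,fy=8,**k)
l=cv2.resize(a[165:230,255:315],None,fx=5,fy=8,**k)
l=cv2.resize(a[170:222,265:305],None,fx=8,fy=10,**k)
cv2.imwrite("pics/crop.png",np.hstack([t,l]))
for p in[(447,305),(508,193),(158,340),(153,242)]:
    q=ray("top",p[0]*.64,p[1]*.64,.202);print(q,np.hypot(*q[:2]))
for p in[(302,340),(284,363)]:print(ray("top",p[0]*.64,p[1]*.64,.06))
E
```

```text
[0.55014369 0.00939894 0.202     ] 0.5502239733871974
[ 0.73420286 -0.09879774  0.202     ] 0.7408203744932005
[0.50681135 0.49228827 0.202     ] 0.706544750607935
[0.67127994 0.49880978 0.202     ] 0.8363180949709745
[0.49677591 0.27837718 0.06      ]
[0.45430884 0.31356613 0.06      ]
```

View pics/crop.png

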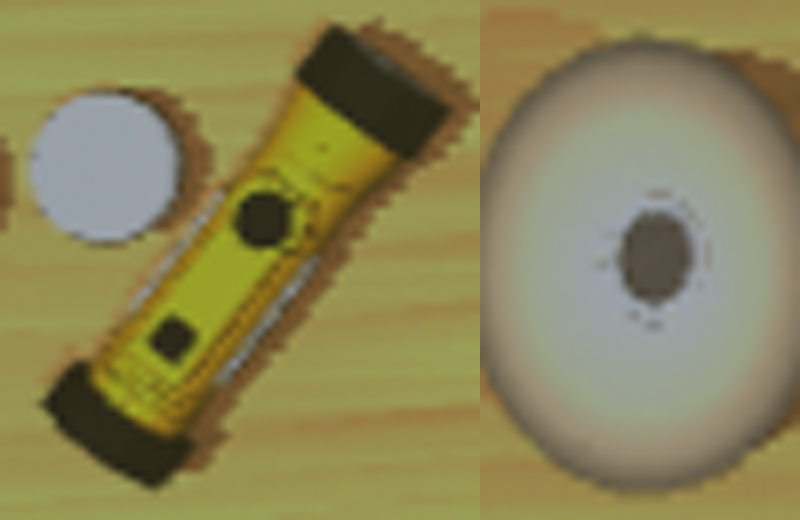

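Centre lamp crown is 0.55 m from the base, so it's the nearest and is the target. In the crop the round switch is at (264,219), the square one at (172,338) and the lamp button at (655,258). Next I'll close the fingers, hover over the torch and check with the wrist camera.

```bash
python3 - <<'E'
from h import *
import cv2
s=ray("top",192.56,216.94,.06);q=ray("top",181.06,231.8,.057);b=ray("top",286.4,195.35,.202)
print(s,q,b,np.linalg.norm(s-q))
R=arm.current_tool_rot();print(R)
arm.grip(0.0)
p=arm.current_ee_pos();arm.move_l([p[0],p[1],.30])
ax=(s-q)[:2];ax/=np.linalg.norm(ax)
y=np.r_[ax,0];z=np.array([0,0,-1.])
best=None
for sg in(1,-1):
    for k in(0,1):
        yy=sg*(y if k==0 else np.cross(z,y))
        Rt=np.c_[np.cross(yy,z),yy,z]
        j=arm.solve_ik([s[0],s[1],.2],Rt)
        if j is not None:
            d=abs(j[5]-arm.current_joint_positions()[5])
            if best is None or d<best[0]:best=(d,Rt,k)
print(best)
np.savez("st.npz",s=s,q=q,b=b,R=best[1])
arm.move_to([s[0],s[1],.20],best[1])
c=arm.get_calibration("wrist");im=arm.snapshot("wrist")
cv2.imwrite("pics/w1.png",cv2.resize(im[:,:,::-1],(800,600),interpolation=cv2.INTER_CUBIC))
np.savez("w1.npz",**c)
T=c["cam_to_world"]
for P in(s,q,b):
    v=c["intrinsics"]@(T[:3,:3].T@(P-T[:3,3]));print(v[:2]/v[2]/.64)
print(arm.current_t(),arm.current_force(),arm.current_width(),arm.current_ee_pos())
E
```

```text
[0.49879439 0.28047309 0.06      ] [0.4557393  0.31627084 0.057     ] [0.54972889 0.00858336 0.202     ] 0.05607334436597515
[[-9.64369808e-01  2.64557630e-01 -3.66351849e-04]
 [ 2.64557863e-01  9.64369354e-01 -9.40811563e-04]
 [ 1.04399618e-04 -1.00421153e-03 -9.99999490e-01]]
(np.float64(21.420221563378483), array([[-0.76893652,  0.63932514,  0.        ],
       [ 0.63932514,  0.76893652,  0.        ],
       [ 0.        ,  0.        , -1.        ]]), 1)
[392.67448567 284.76687285]
[392.60454685 207.81458476]
[ 80.77459974 712.22414764]
4.025 [ 0.49749369  0.18776699 -0.5859987 ] 0.000734346766965301 [0.4984985  0.28138569 0.20020705]
```

View pics/w1.png

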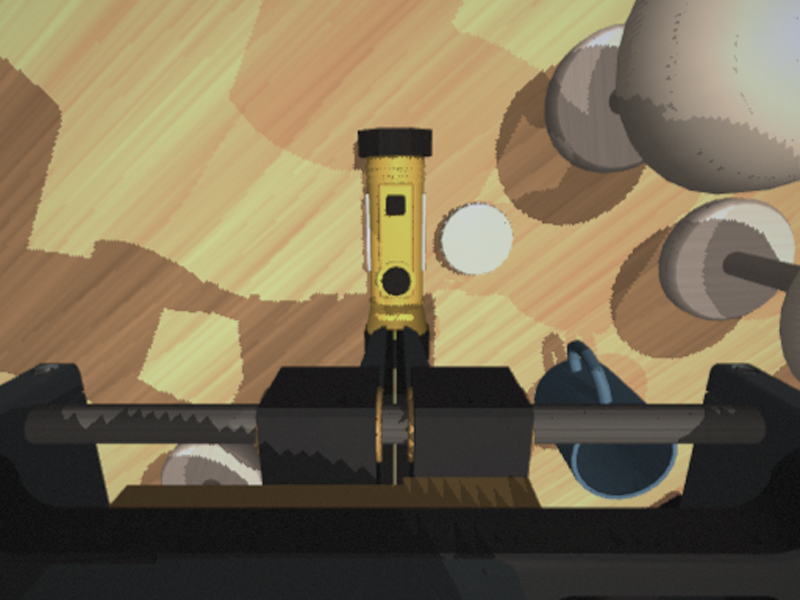

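The wrist view shows the round switch at (396,281) and the square one at (396,205), about 2 mm from the prediction. I'll average the two estimates and press with force monitoring.

```bash
cat >> h.py <<'E'
def press(xy,ztop,travel,fstop):
    arm.move_l([*xy,ztop+.012],feed=.12);arm.sleep(.3)
    f0=arm.current_force()[2];z=ztop+.003;f=0
    arm.move_l([*xy,z],feed=.03)
    while z>ztop-travel-.003:
        z-=.0005;arm.move_l([*xy,z],feed=.02)
        f=arm.current_force()[2]-f0
        print(round(z,4),round(arm.current_ee_pos()[2],4),round(f,2))
        if f>fstop:break
    arm.sleep(.15);print("end",arm.current_ee_pos(),arm.current_force()-[0,0,f0],arm.current_t())
E
python3 - <<'E'
from h import *
d=np.load("st.npz");c=dict(np.load("w1.npz"))
w=ray("",(396.3)*.64-.2,281*.64-.2,.06,c);print(w,d["s"])
xy=((w+d["s"])/2)[:2]
press(xy,.060,.005,9)
arm.move_l([*xy,.12],feed=.1);print(arm.current_t(),arm.current_force())
import cv2
v=arm.snapshot("wrist");cv2.imwrite("pics/w2.png",v[:,:,::-1])
E
```

```text
[0.4979657  0.28436397 0.06      ] [0.49879439 0.28047309 0.06      ]
0.0625 0.0625 -0.27
0.062 0.062 -0.63
0.0615 0.0615 -0.3
0.061 0.061 -0.09
0.0605 0.0605 -0.98
0.06 0.06 -0.88
0.0595 0.0595 1.86
0.059 0.059 2.06
0.0585 0.0585 2.1
0.058 0.058 1.84
0.0575 0.0575 1.67
0.057 0.057 1.86
0.0565 0.0565 1.81
0.056 0.0559 2.8
0.0555 0.0555 2.67
0.055 0.0552 8.48
0.0545 0.0552 16.91
end [0.49855277 0.28249495 0.05514545] [-2.79816078 -0.88060748 14.75093383] 10.3917
11.2 [-0.08939622 -0.31149273 -0.53318141]
```

View pics/w2.png

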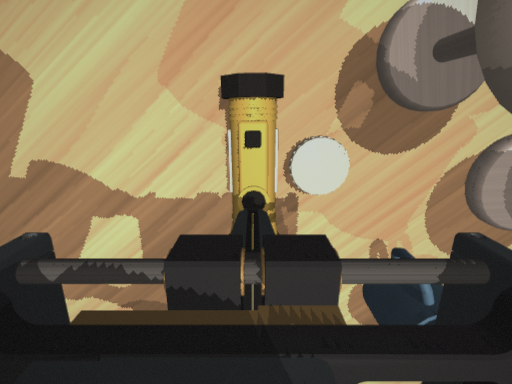

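The switch met its stop at 55.2 mm with a peak of about 17 N. The round switch is now at (253,200), the torch hasn't moved and the lantern switch at (253,138) looks untouched. Next is the lamp.

```bash
python3 - <<'E'
from h import *
import cv2
d=np.load("st.npz");b=d["b"];p=arm.current_ee_pos()
arm.move_l([p[0],p[1],.32],feed=.2)
arm.move_to([b[0],b[1],.33],d["R"])
c=arm.get_calibration("wrist");im=arm.snapshot("wrist");np.savez("w3.npz",**c)
T=c["cam_to_world"];v=c["intrinsics"]@(T[:3,:3].T@(b-T[:3,3]));print(v[:2]/v[2])
cv2.imwrite("pics/w3.png",im[:,:,::-1]);print(arm.current_t())
E
```

```text
[251.1442274  185.02758168]
13.525
```

View pics/w3.png

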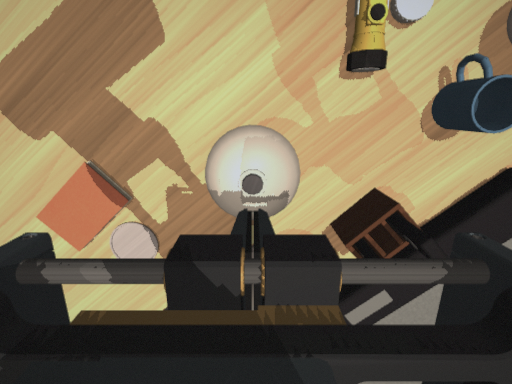

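The button is at (252.5,183.5), about 2 px from the prediction. I'll press it now, then back off.

```bash
python3 - <<'E'
from h import *
import cv2
d=np.load("st.npz");c=dict(np.load("w3.npz"))
w=ray("",252.5,183.5,.202,c);print(w,d["b"])
xy=((w+d["b"])/2)[:2]
press(xy,.202,.004,8)
arm.move_l([*xy,.33],feed=.1);arm.sleep(.5)
print(arm.current_t(),arm.current_force(),arm.current_ee_pos())
cv2.imwrite("pics/w4.png",np.hstack([arm.snapshot("wrist")[:,150:380],arm.snapshot("top")])[:,:,::-1])
E
```

```text
[0.54934162 0.01088047 0.202     ] [0.54972889 0.00858336 0.202     ]
0.2045 0.2046 -0.05
0.204 0.204 0.05
0.2035 0.2035 0.29
0.203 0.203 -0.62
0.2025 0.2025 0.12
0.202 0.2021 1.61
0.2015 0.2015 1.73
0.201 0.201 2.3
0.2005 0.2005 3.47
0.2 0.2 2.8
0.1995 0.1995 3.67
0.199 0.199 3.53
0.1985 0.1985 4.44
0.198 0.1982 8.22
end [0.54962259 0.00971026 0.19822245] [-0.23605661  0.05228823  8.0007314 ] 19.0417
21.0083 [-0.5970003  -0.04775194 -0.28885178] [0.54952606 0.00973432 0.32999044]
```

View pics/w4.png

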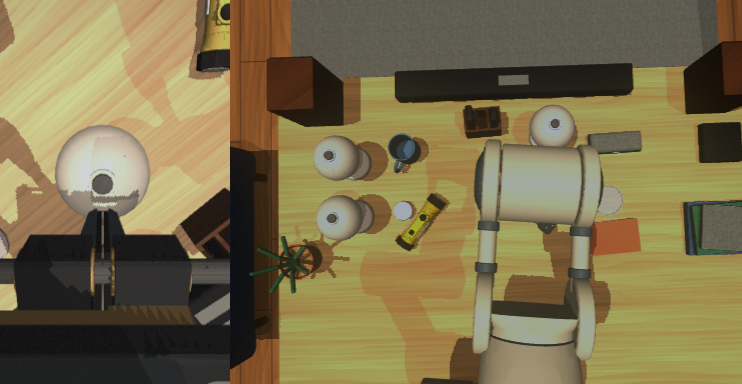

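The lamp button reached its stop at 198.2 mm and came back up. The picture shows the lamp at (102,184) and the torch at (420,220), both where they started, and the hand is clear.

```bash
python3 -c "
from rig import arm
print(arm.sign_off())"
```

```text
the job is handed in; nothing more can be done
None
```

I pressed the torch's round switch right in, then pressed the nearest lamp's button right in and let it spring back; nothing looked disturbed in the last pictures, the hand is clear, and the job is handed in (no verdict was shown).

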